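Load the stopper cassette and hold its cover down on the pin

ROBOT

A 6-joint arm with a two-finger parallel gripper is mounted at the origin on a cart in front of the work surface, level with it; the furniture and walls round the work are solid. World frame = base frame: x ahead of the robot, y to its left, z up, the work surface at z = 0. Lengths are in m, angles in rad, forces in N, time in s.
With the tool pointing down it reaches from about 0.325 to 0.75 m from the base axis. Payload 7.6 kg.
Tool frame: the origin (TCP) lies on the centre line of the jaws, within the pads' length; the fingertips stand 22 mm ahead of it and the grasp point (between the pads) lies 3 mm ahead of it; z points along the fingers, y is the line along which they close (so a half turn about z gives the same grasp; the last joint's range is limited). The gripper opens to 85 mm and grips with 20 to 120 N. Pads are 22 mm wide; open, the fingers measure 114 mm over their backs; the gripper's body (76 mm by 85 mm) begins 54 mm behind the grasp point. The pads swing forward as they close: fully open they stand 13 mm farther back than shut.
Start: joints at [1.189, 0.052, 1.401, -0, 1.689, -0.07], TCP at [0.161, 0.5, 0.253] pointing down, gripper open.
Joint ranges: [-2.9, 2.9], [-0.91, 2.17], [0.12, 2.37], [-1.06, 4.2], [0.26, 2.73], [-2.93, 2.93]. Speed limits (rad/s): [2.57, 2.57, 3.01, 3.14, 3.14, 3.14].

INTERFACE

Orientations are given as a 3x3 rotation matrix whose columns are the frame's x, y, z axes.
In Python, from bench import manip, let_go, gripper_close, solver, snapshot, job gives the robot as it stands. Calls block until the motion is done:
- manip.reach(position, orientation): joint-space move of the TCP to a pose.
- manip.line_to(position, orientation=None, max_speed=0.15): straight line of the TCP; orientation=None keeps the orientation; max_speed is the mean speed in m/s.
- manip.movej(angles): joint-space move.
- let_go() and gripper_close(grip_force=None): open the fingers fully, or close them until they stop; grip_force is the grip in N (None keeps the last).
- manip.wait(seconds).
- solver.solve_ik(position, orientation): joint angles nearest the present ones, or None.
- manip.observe(): the state.
- snapshot(name): name is "scene" or "top" or "wrist"; returns a dict with "frame" (420x560x3 uint8, red, green, blue), "K" (3x3 intrinsics, pixels), "k1" (the pictures are not rectified: a ray, as slopes to the right and down, at radius r is drawn at 1 + k1 r^2 times it, then the intrinsics apply), "rvec" (rotation vector, rad) and "tvec" (3), from world to camera coordinates, as OpenCV has them. Camera axes: x right, y down, z forward; pixel columns grow to the right and rows downward; lengths in m; the calibration is good to about 2 mm. A picture is of the moment at which its call begins. There is no depth.
A pose or a line that the arm cannot do raises manip.IKError and nothing moves.
- job.job_done(): hands the job in; it is judged then, once.
The state is a dict: "t": time; "joint_pos": joint angles; "dq": joint speeds; "joint_torque": joint torques, N m; "position": TCP position; "ee_rot": TCP orientation; "ft_force": force on the tool from outside, world axes, zero at the start; "torque": the same for the moment, N m; "width": opening from 0.0 (shut) to 1.0 (fully open); "grasp_force": force on a finger pad.
Only numpy, scipy, OpenCV 4.12 (cv2) and the standard library are available. Lean on these libraries where they do the work, as an engineer would, in place of code of your own. Each camera call takes 0.05 s, during which the arm holds its last target. There are 200 camera calls.

TASK

Load the open aluminium cassette with exactly two of the three rubber stoppers that stand loose on its left, one in each of its two end bays, and leave the third where it is. Then take the grey cover by its block knob, set it lengthwise over the cassette, feel about along the cassette until the cover drops over the locating pin hidden beneath it, and press it down against the spring until it closes on the cassette's rim. Finish while still holding the knob and keeping the cover pressed shut; do not disturb the two vials or the dish nearby.

Things in the scene. Friction and masses are not known exactly. Their poses are not given: they have to be found in the camera images.
- cassette: open aluminium box fixed to the desk, 160 (x) x 110 (y) x 34 mm high, walls 5 mm, floor 4 mm; small screwed ears on its long sides add 13 mm each. Origin: centre of its underside; x along its length. Two 3 mm partitions, 30 mm high, at x = +-23.5 mm leave two end bays and a channel between them
- bay_far (a point): middle of the floor of the end bay at the cassette's +x end (origin + 50 mm along x, 4 mm up); bay 50 mm (x) by 100 mm (y), open above. Axes as cassette
- bay_near (a point): the same for the bay at the -x end, nearer the robot
- channel_mid (a point): middle of the cassette at the height of the pin's tip, 52 mm above the desk. The upright steel locating pin, 10 mm in diameter with a round tip, stands in the channel at y = 0 but is locked anywhere from x = -8 to +8 mm of here (cassette axes). Its place is not given: see it before it is covered, or feel for it with the cover. A sprung seat 25 mm across is round the pin, its top 40 mm above the desk
- spring_seat (a joint): how far the sprung seat round the pin is pressed down, m: 0 = up (top 40 mm above the desk), 0.006 = cover closed on the rim. It starts to yield at about 4.5 N and takes about 10 N at 0.006 (the cover's own weight, 2.2 N, does not press it down); it springs up when let go
- cover: flat grey plastic cover lying right way up on the desk, 176 (x) x 116 (y) x 6 mm, about 0.22 kg, a block knob in its middle. Origin: centre of its underside, where a blind bore (13 mm across, chamfered, 26 mm deep) opens. Either way round fits. Its underside is 52 mm above the desk when it rests on the pin's tip, 40 mm when dropped on the pin and resting on the sprung seat, 34 mm when closed on the rim
- cover_knob (a point): middle of the cover's block knob, 30 mm above the cover's underside. The knob is 50 mm along the cover's x, 30 mm along its y (grasp across these 30 mm) and stands from 6 to 48 mm above the underside. Axes as cover
- plug_a_mid (a point): centre (half-way up) of a tapered rubber stopper standing on its small end on the desk, 27 mm across at most, 24 mm high, 15 g; grasp across. One of three stoppers, any two of which are used
- plug_b_mid (a point): centre (half-way up) of a tapered rubber stopper standing on its small end on the desk, 25 mm across at most, 22 mm high, 15 g; grasp across. One of three stoppers, any two of which are used
- plug_c_mid (a point): centre (half-way up) of a tapered rubber stopper standing on its small end on the desk, 22 mm across at most, 20 mm high, 15 g; grasp across. One of three stoppers, any two of which are used
- vial_side_mid (a point): middle of a screw-capped vial, 22 mm across, 58 mm high, standing beyond the stoppers; leave alone
- vial_back_mid (a point): middle of a screw-capped vial, 22 mm across, 58 mm high, behind and to the right of the cassette; leave alone
- dish_mid (a point): middle of a closed petri dish, 65 mm across, 15 mm high, lying to the left of the stoppers; leave alone
Not all that is in view belongs to the job. Leave any orange look-alike of the part that bears vial_back_mid alone. What is shaped like the part that bears plug_a_mid but yellow is not meant.

How it is judged:
By the outcome, as a careful person would: the job done as asked, in the order asked, and still so for the second after the job is handed in, while the arm keeps its last pose, push and grip.
It also fails if it takes over 64 s, if anything falls off the work surface, if the arm or the gripper's body presses on something with over 40 N, if the wrist force passes 120 N, or if a joint passes its speed limit or range.

## Working session

There is one attempt and no reset: what is moved stays moved. The work goes in short steps, each a Python script; the robot and the scene stay as the last script left them, time stands still between calls to the robot, and variables do not carry over. Pictures are saved under pics/ and viewed, at most 13 in all, crops included, and the job is handed in when it is done.

```bash
mkdir -p pics; ls
python3 - <<'E'
from bench import manip, snapshot
import cv2,pickle
d={n:snapshot(n) for n in("scene","top","wrist")}
pickle.dump(d,open('s0.pkl','wb'))
for n in d:
    s=d[n]; cv2.imwrite(f'pics/{n}0.png',s['frame'][:,:,::-1]); print(n,s['K'].tolist(),s['k1'],s['rvec'],s['tvec'])
print(manip.observe())
E
```

```text
pics
scene [[479.5319105188724, 0.0, 283.0224800744939], [0.0, 479.5319105188724, 209.54287715049242], [0.0, 0.0, 1.0]] 0.028793759418528762 [ 1.9923614  -0.7461941   0.40019567] [-0.44592193  0.22387882  0.74755814]
top [[494.9197101281748, 0.0, 277.9280438079784], [0.0, 494.9197101281748, 208.92403364552973], [0.0, 0.0, 1.0]] -0.1684659676560011 [ 2.15420975 -2.11460725  0.13617668] [-0.07858715  0.55450928  1.00033751]
wrist [[305.1949870503999, 0.0, 281.5744913707736], [0.0, 305.1949870503999, 206.00977878405538], [0.0, 0.0, 1.0]] -0.020316453862118174 [-2.31928461 -1.68823254 -0.27146723] [-0.52469985 -0.04028243  0.37997686]
{'t': 0.15, 'joint_pos': array([ 1.18871989e+00,  5.27162128e-02,  1.40147403e+00, -7.90531355e-07,
        1.68859552e+00, -7.02901190e-02]), 'dq': array([ 4.86486872e-04, -3.24082265e-03, -4.18004427e-03, -2.07982972e-04,
       -8.89238779e-06,  6.81865764e-04]), 'joint_torque': array([ 6.97206488e-04, -3.81953609e+01, -3.60423589e+01, -3.49042250e-05,
        4.64782599e-03, -3.03737954e-05]), 'position': array([0.1609497 , 0.49951675, 0.25266207]), 'ee_rot': array([[-9.51787073e-01,  3.06759140e-01, -4.44119311e-04],
       [ 3.06759450e-01,  9.51786433e-01, -1.10736823e-03],
       [ 8.30114102e-05, -1.19021656e-03, -9.99999288e-01]]), 'ft_force': array([-0.26153701,  0.00149248, -0.0910225 ]), 'torque': array([ 0.03288542, -0.01165226,  0.00734622]), 'grasp_force': 0.0, 'width': 0.9989822231212959}
```

View pics/top0.png

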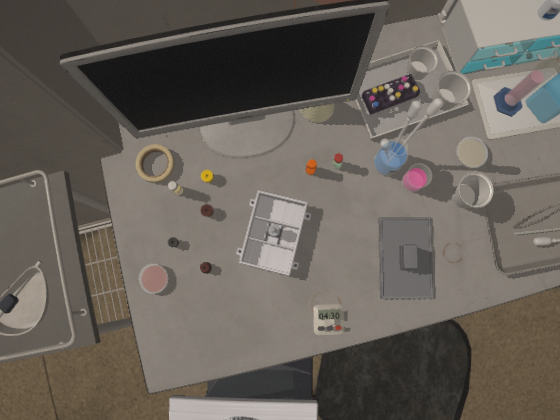

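View pics/scene0.png

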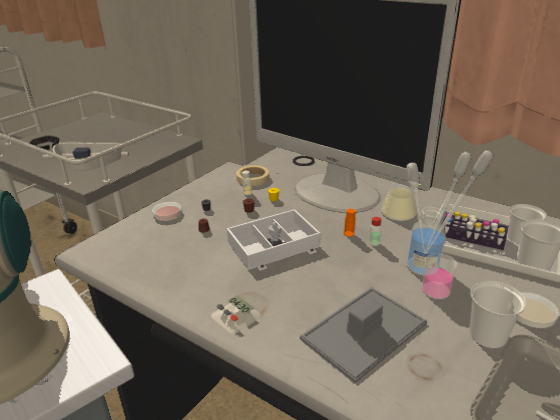

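The top view shows:
- Dark stoppers at (207,210), (173,242) and (206,267). The yellow one at (207,176) is a decoy.
- Cassette at about (274,233), with the pin at about (274,231).
- Cover at (406,258).
- Dish at (153,279).
- Side vial at (174,187), back vial with a red cap at (338,160), and the orange look-alike at (312,168).

Next I'll make one enlarged crop and take the measurements.

```bash
cat > h.py <<'E'
import numpy as np,cv2,pickle
def ray(s,uv):
    uv=np.array(uv,float).reshape(-1,1,2); k=np.array([s['k1'],0,0,0,0.])
    n=cv2.undistortPoints(uv,s['K'],k).reshape(-1,2)
    R=cv2.Rodrigues(np.array(s['rvec']))[0]; t=np.array(s['tvec'])
    return -R.T@t,np.c_[n,np.ones(len(n))]@R
def plane(s,uv,z):
    c,d=ray(s,uv); return c+d*((z-c[2])/d[:,2])[:,None]
def proj(s,P):
    return cv2.projectPoints(np.array(P,float).reshape(-1,1,3),np.array(s['rvec']),np.array(s['tvec']),s['K'],np.array([s['k1'],0,0,0,0.]))[0].reshape(-1,2)
def tri(s1,u1,s2,u2):
    c1,d1=ray(s1,u1);c2,d2=ray(s2,u2);d1=d1[0];d2=d2[0]
    a=np.linalg.lstsq(np.c_[d1,-d2],c2-c1,rcond=None)[0]
    p,q=c1+a[0]*d1,c2+a[1]*d2; return (p+q)/2,np.linalg.norm(p-q)
E
python3 - <<'E'
from h import *
d=pickle.load(open('s0.pkl','rb')); s=d['top']; f=s['frame']
cv2.imwrite('pics/crop1.png',cv2.resize(f[140:295,140:330,::-1],None,fx=4,fy=4,interpolation=cv2.INTER_CUBIC)[:600])
g=f.max(2)
m=(g<75).astype(np.uint8); m[:,:140]=0;m[:195]=0;m[290:]=0;m[:,230:]=0
n,l,st,c=cv2.connectedComponentsWithStats(m)
for i in range(1,n):
    if st[i,4]>15: print('dark',c[i],st[i],plane(s,c[i],.012))
# cover: 
R=f.astype(int)
for (u,v) in [(385,235),(405,255),(410,257),(390,280),(420,210),(360,250),(274,200)]: print((u,v),f[v,u])
print('base',proj(s,[[0,0,0],[.3,0,0],[.5,0,0],[.5,.3,0]]))
E
```

```text
dark [173.31944444 242.125     ] [169 238  10   9  72] [[0.48352882 0.15759792 0.012     ]]
dark [208.21428571 267.71428571] [203 262   9  12  42] [[0.43029608 0.07912186 0.012     ]]
(385, 235) [110 107 106]
(405, 255) [112 110 107]
(410, 257) [109 107 104]
(390, 280) [110 108 105]
(420, 210) [136 128 121]
(360, 250) [135 127 119]
(274, 200) [163 157 154]
base [[241.09995042 468.78228226]
 [243.92170201 329.73621451]
 [246.36907937 236.57867562]
 [112.59700856 233.61667655]]
```

View pics/crop1.png

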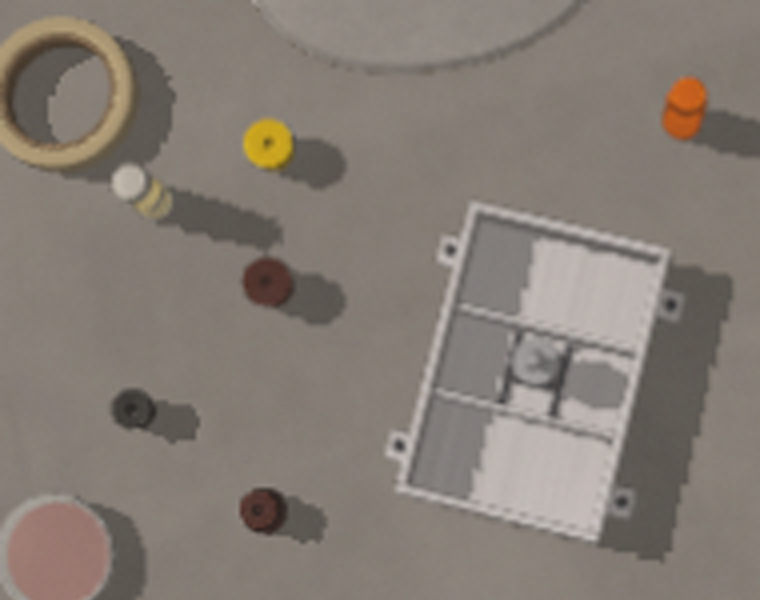

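View pics/wrist0.png

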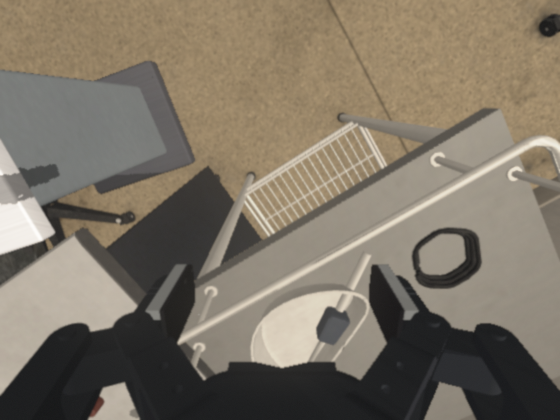

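The crop confirms the three dark stoppers: brown at (207,210.5), brown at (205.8,267.5) and dark grey, the smallest, at (173,242). I'll use the two brown ones. The yellow one at (207,176) fits the "not meant" description. The wrist view only shows the trolley so far. Next I'll compute positions and move above the work for wrist looks.

```bash
python3 - <<'E'
from h import *
d=pickle.load(open('s0.pkl','rb')); s=d['top']; f=s['frame']
C=lambda p:(np.array(p,float)+.5)/4-.5+140
cor=plane(s,C([(472,203),(668,250),(600,540),(400,490)]),.034)
print('cor',cor,'c',cor.mean(0),[np.linalg.norm(cor[i]-cor[i-1]) for i in range(4)])
ax=cor[0]+cor[1]-cor[2]-cor[3]; print('yaw',np.degrees(np.arctan2(ax[1],ax[0])))
for n,p,z in[('a',(268,281),.024),('b',(263,509),.022),('c',(133,408),.02),('pin',(541,362),.052),('vial',(128,181),.058)]: print(n,plane(s,C(p),z))
# cover: low-chroma dark grey
g=cv2.GaussianBlur(f,(3,3),0).astype(int)
m=((g.max(2)<120)&(g.max(2)-g.min(2)<9)).astype(np.uint8); m[:205]=0;m[310:]=0;m[:,:360]=0;m[:,440:]=0
m=cv2.morphologyEx(m,cv2.MORPH_OPEN,np.ones((3,3)))
cs=max(cv2.findContours(m,0,2)[0],key=cv2.contourArea); r=cv2.minAreaRect(cs); b=cv2.boxPoints(r)
cv2.imwrite('pics/m.png',m*255)
P=plane(s,b,.006); print(b,P,P.mean(0),[np.linalg.norm(P[i]-P[i-1]) for i in range(4)])
E
python3 - <<'E'
from h import *
from bench import manip,snapshot
R=np.array([[-1,0,0],[0,1,0],[0,0,-1.]])
o=manip.observe();J=o['joint_pos']
s=snapshot('wrist');c,dd=ray(s,s['K'][:2,2]);print('cam rel TCP in tool frame',o['ee_rot'].T@(c-o['position']),'axis',dd@o['ee_rot'])
E
```

```text
cor [[ 0.5960719  -0.02406563  0.034     ]
 [ 0.57245336 -0.12867541  0.034     ]
 [ 0.41907537 -0.09524128  0.034     ]
 [ 0.44295344  0.00974902  0.034     ]] c [ 0.50763852 -0.05955833  0.034     ] [np.float64(0.15680782705004379), np.float64(0.10724291399646736), np.float64(0.15697977067245222), np.float64(0.1076713745097166)]
yaw -12.375241006588544
a [[0.55365517 0.08535316 0.024     ]]
b [[0.43165334 0.08365485 0.022     ]]
c [[0.48396785 0.15673833 0.02      ]]
pin [[ 0.5097408  -0.06312156  0.052     ]]
vial [[0.60071256 0.15657534 0.058     ]]
[[379. 218.]
 [433. 218.]
 [433. 298.]
 [379. 298.]] [[ 0.54483024 -0.28768905  0.006     ]
 [ 0.54672323 -0.40777848  0.006     ]
 [ 0.37295447 -0.40508231  0.006     ]
 [ 0.3724761  -0.28712594  0.006     ]] [ 0.45924601 -0.34691894  0.006     ] [np.float64(0.17235506297941366), np.float64(0.12010434090111531), np.float64(0.17378967299227394), np.float64(0.11795733948157404)]
cam rel TCP in tool frame [ 0.08120512  0.00042104 -0.11989253] axis [[-3.15644725e-01 -4.17781768e-04  9.48877354e-01]]
```

```bash
cat >> h.py <<'E'
def down(deg):
    a=np.radians(deg);c,s=np.cos(a),np.sin(a)
    return np.array([[-c,-s,0],[-s,c,0],[0,0,-1.]])
E
python3 - <<'E'
from h import *
from bench import manip,snapshot
manip.reach([.5,-.02,.2],down(-12.4))
s=snapshot('wrist');pickle.dump(s,open('w1.pkl','wb'));cv2.imwrite('pics/w1.png',s['frame'][:,:,::-1])
o=manip.observe();print(o['t'],o['joint_pos'],o['position'])
E
```

```text
2.475 [-1.12448275e-01  4.81994834e-03  1.55506563e+00  1.15028425e-04
  1.58150501e+00 -1.46792213e+00] [ 0.50007747 -0.01930664  0.20011605]
```

View pics/w1.png

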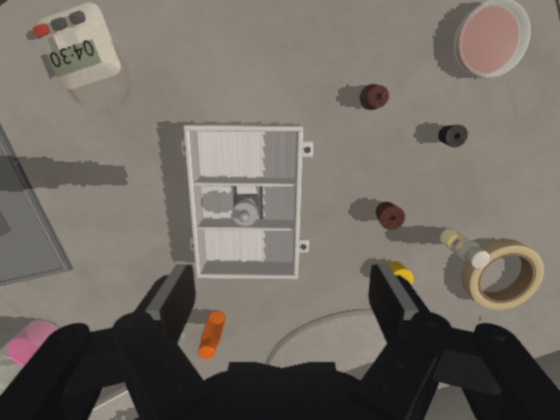

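The wrist view shows:
- Cassette rim corners at about (185,126), (303,126), (299,278) and (196,278), with the pin at about (246,213).
- Brown stoppers at (376,97) and (391,216), and the dark one at (454,135).
- The yellow decoy at (401,272) and the orange look-alike at (211,335).

I'll refine this in one enlarged crop.

Run:
```python
from h import *
s=pickle.load(open('w1.pkl','rb'))
f=s['frame'];cv2.imwrite('pics/crop2.png',cv2.resize(f[75:290,175:440,::-1],(795,645),interpolation=cv2.INTER_CUBIC)[:600])
t=pickle.load(open('s0.pkl','rb'))['top']
cor=plane(s,[(185,126),(303,126),(299,278),(196,278)],.034);print(cor,cor.mean(0))
for z,p in[(.024,(394,218)),(.022,(379,97))]:print(plane(s,[p],z))
```

```text
[[ 0.41987144 -0.09143823  0.034     ]
 [ 0.44306725  0.01351227  0.034     ]
 [ 0.59732832 -0.02118117  0.034     ]
 [ 0.5737131  -0.12931044  0.034     ]] [ 0.50849503 -0.05710439  0.034     ]
[[0.55491882 0.08853675 0.024     ]]
[[0.43336934 0.08781342 0.022     ]]
```

View pics/crop2.png

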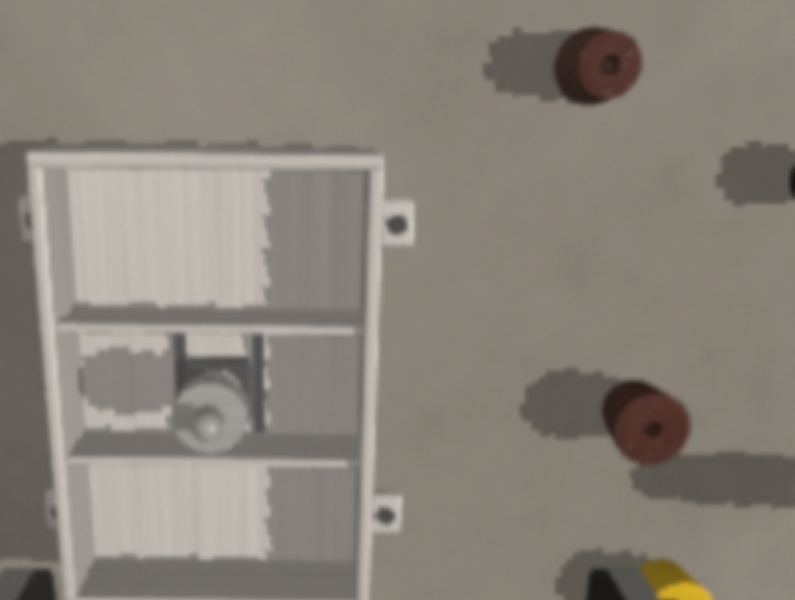

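The crop gives stopper tops at (377.4,96.3) and (392,217.3), pin tip at (244.4,216.3) and seat disc at (245.3,213.3), all in wrist-frame pixels. Now I'll pick and place the first stopper, the far brown one, into bay_far.

Run:
```python
from h import *
from bench import manip,snapshot,let_go,gripper_close
s=pickle.load(open('w1.pkl','rb'))
t=pickle.load(open('s0.pkl','rb'))['top']
C=lambda p:(np.array(p,float)+.5)/4-.5+140
W=lambda p:[175+(p[0]+.5)/3-.5,75+(p[1]+.5)/3-.5]
pa=plane(s,W((650,427)),.024)[0];pb=plane(s,W((607,64)),.022)[0]
print('pin w',plane(s,W((208,424)),.052),'seat',plane(s,W((211,416)),.04),'tri',tri(s,W((208,424)),t,C((541,360))))
pa=(pa+[0.55365517,0.08535316,0])/2;pb=(pb+[0.43165334,0.08365485,0])/2
cor=plane(s,[(184.2,125.5),(303,126.2),(299,278),(196,278)],.034)
ax=cor[2]+cor[3]-cor[0]-cor[1];print('yaw w',np.degrees(np.arctan2(ax[1],ax[0])),cor.mean(0),pa,pb)
cas=(cor.mean(0)+[0.50763852,-0.05955833,.034])/2;cas[2]=0
yaw=-12.4;a=np.radians(yaw);X=np.array([np.cos(a),np.sin(a),0])
np.savez('p.npz',pa=pa,pb=pb,cas=cas,X=X)
R=down(yaw)
manip.reach([pa[0],pa[1],.09],R); manip.line_to([pa[0],pa[1],.036],max_speed=.12)
gripper_close(20);o=manip.observe();print(o['width'],o['grasp_force'],o['ft_force'])
manip.line_to([pa[0],pa[1],.10],max_speed=.2)
b=cas+.05*X
manip.line_to([b[0],b[1],.10],max_speed=.2)
s=snapshot('wrist');pickle.dump(s,open('w2.pkl','wb'));cv2.imwrite('pics/w2.png',s['frame'][:,:,::-1])
o=manip.observe();print(o['t'],o['width'],o['grasp_force'],o['ft_force'])
```

```text
pin w [[ 0.51002468 -0.05715214  0.052     ]] seat [[ 0.5115452  -0.05798848  0.04      ]] tri (array([ 0.51367432, -0.06144915,  0.03702553]), np.float64(0.0035580035831301714))
yaw w -13.128440509311874 [ 0.50839282 -0.05725722  0.034     ] [0.55343279 0.08564217 0.012     ] [0.43188116 0.08488137 0.011     ]
0.30234963529293546 19.694214463233948 [-0.87828779  0.03803165  4.17243592]
5.7833 0.3023388678628491 19.70009744167328 [ 0.19718791  0.00024847 -0.17538974]
```

View pics/w2.png

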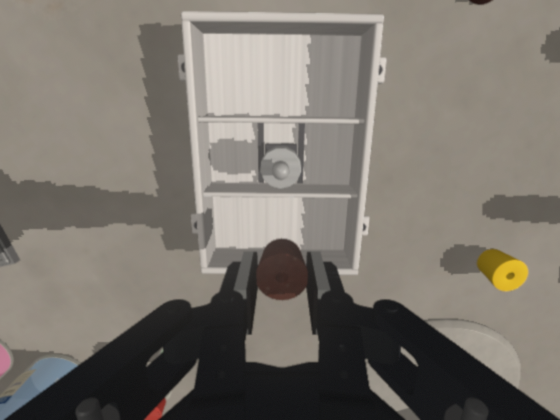

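The stopper is held upright at (282,270), and the cassette is centred under the hand, with the pin at (281,170). I'll place it now, then fetch the second.

Run:
```python
from h import *
from bench import manip,snapshot,let_go,gripper_close
s=pickle.load(open('w2.pkl','rb'))
cor=plane(s,[(183,14),(382,17),(358,272),(203,272)],.034);ax=cor[2]+cor[3]-cor[0]-cor[1]
print(cor.mean(0),np.degrees(np.arctan2(ax[1],ax[0])),'pin',plane(s,[(281,170)],.052))
z=np.load('p.npz');cas,X,pb=z['cas'],z['X'],z['pb'];R=down(-12.6);print(cas)
b=cas+.05*X
manip.line_to([b[0],b[1],.0435],max_speed=.1)
print(manip.observe()['ft_force'])
let_go();print(manip.observe()['ft_force'])
manip.line_to([b[0],b[1],.12],max_speed=.2)
manip.reach([pb[0],pb[1],.09],R)
s=snapshot('top');cv2.imwrite('pics/t1.png',cv2.resize(s['frame'][140:295,140:330,::-1],None,fx=3,fy=3))
manip.line_to([pb[0],pb[1],.034],max_speed=.12)
gripper_close(20);o=manip.observe();print(o['width'],o['grasp_force'],o['ft_force'])
manip.line_to([pb[0],pb[1],.10],max_speed=.2)
b=cas-.05*X
manip.line_to([b[0],b[1],.10],max_speed=.2)
s=snapshot('wrist');pickle.dump(s,open('w3.pkl','wb'));cv2.imwrite('pics/w3.png',s['frame'][:,:,::-1])
o=manip.observe();print(o['t'],o['width'],o['grasp_force'],o['ft_force'])
manip.line_to([b[0],b[1],.0435],max_speed=.1)
let_go();print(manip.observe()['ft_force'])
manip.line_to([b[0],b[1],.12],max_speed=.2)
manip.reach([.45,-.10,.2],R)
s=snapshot('wrist');pickle.dump(s,open('w4.pkl','wb'));cv2.imwrite('pics/w4.png',s['frame'][:,:,::-1])
o=manip.observe();print(o['t'])
```

```text
[ 0.50863197 -0.05750763  0.034     ] -12.897415900658153 pin [[ 0.51109737 -0.05829203  0.052     ]]
[ 0.50801567 -0.05840777  0.        ]
[ 0.1934344  -0.82142434 -0.29676967]
[0.1508352  0.05201816 0.69653786]
0.27591366562097064 19.626069366931915 [-1.80375497 -0.59308831  3.99863679]
11.0667 0.27199905956155856 19.653920531272888 [-0.53095159  0.19411267  0.46475911]
[ 0.32225724 -0.06425157 -0.01626048]
13.4583
```

View pics/w4.png

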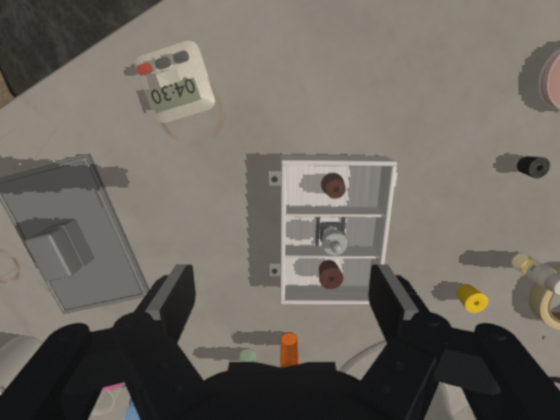

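Both brown stoppers stand upright in the end bays, at (333,185) and (331,274). The pin is between them at (335,246), and the dark stopper is untouched at (536,167). Next I'll look at the cover from above.

Run:
```python
from h import *
from bench import manip,snapshot
manip.reach([.46,-.347,.15],down(0))
s=snapshot('wrist');pickle.dump(s,open('w5.pkl','wb'));cv2.imwrite('pics/w5.png',s['frame'][:,:,::-1])
o=manip.observe();print(o['t'],o['joint_pos'])
```

```text
14.5 [-7.08044745e-01  2.48968021e-01  1.39044383e+00  3.62327146e-04
  1.50242036e+00 -2.28027790e+00]
```

View pics/w5.png

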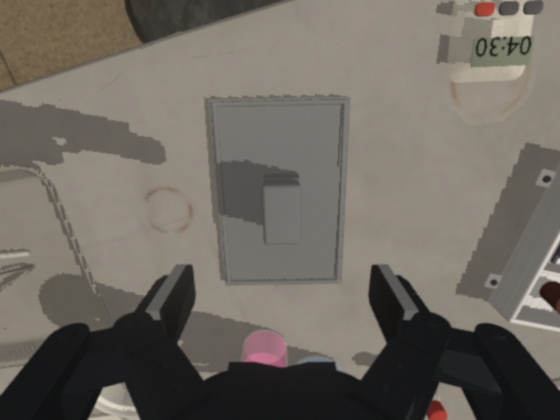

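The cover lies square below the hand. The knob top face is at (265–299, 186–244), and the plate corners are (208,98), (349,97), (341,283) and (227,285). I'll grasp it.

Run:
```python
from h import *
from bench import manip,snapshot,let_go,gripper_close
s=pickle.load(open('w5.pkl','rb'))
P=plane(s,[(208,98),(349,97),(341,283),(227,285)],.006);K=plane(s,[(264.5,186),(299.5,186),(299.5,243.5),(265,243.5)],.048)
y=lambda P:np.degrees(np.arctan2(*((P[2]+P[3]-P[0]-P[1])[1::-1])))
print(P,P.mean(0),y(P),K.mean(0),y(K),np.linalg.norm(K[1]-K[0]),np.linalg.norm(K[2]-K[1]))
w4=pickle.load(open('w4.pkl','rb'))
print('pin w4',plane(w4,[(336,248)],.052))
yaw=(y(P)+y(K))/2; k=(P.mean(0)+K.mean(0))/2
R=down(yaw); np.savez('k.npz',k=k,yaw=yaw);print(yaw,k)
assert abs(yaw)<6
manip.reach([k[0],k[1],.1],R); manip.line_to([k[0],k[1],.033],max_speed=.1)
gripper_close(80);o=manip.observe();print(o['width'],o['grasp_force'],o['ft_force'],o['position'])
manip.line_to([k[0],k[1],.14],max_speed=.15)
o=manip.observe();print(o['t'],o['width'],o['grasp_force'],o['ft_force'],o['torque'])
s=snapshot('wrist');pickle.dump(s,open('w6.pkl','wb'));cv2.imwrite('pics/w6.png',s['frame'][:,:,::-1])
```

```text
[[ 0.37381332 -0.40537272  0.006     ]
 [ 0.37306535 -0.29027754  0.006     ]
 [ 0.54752339 -0.28617288  0.006     ]
 [ 0.54972859 -0.39972991  0.006     ]] [ 0.46103266 -0.34538826  0.006     ] 1.5935708792689347 [ 0.46068375 -0.34491754  0.048     ] 0.26125231656979064 0.026195179766947085 0.047290495885309036
pin w4 [[ 0.51022513 -0.05970153  0.052     ]]
0.9274115979193627 [ 0.4608582 -0.3451529  0.027    ]
0.34503428905997535 79.85713048372418 [-0.25896486  1.04806317  3.12551674] [ 0.46112231 -0.34537507  0.03351777]
17.05 0.3383057843692256 79.16805263143033 [-0.05768125 -0.4052372  -3.01037931] [ 0.05148553 -0.0298671   0.02036746]
```

View pics/w6.png

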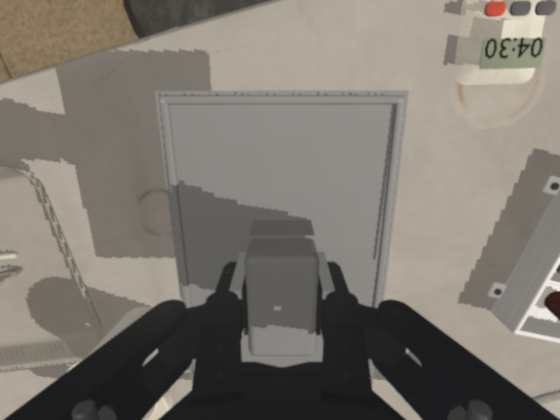

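The cover is held square, with its -x edge level at row 92, columns 157–407. I'll carry it over the cassette and lower it by feel at the seen pin position.

Run:
```python
from h import *
from bench import manip,snapshot
s=pickle.load(open('w6.pkl','rb'));o=manip.observe();T=o['position'];Rt=o['ee_rot']
p=plane(s,[(157,92),(407,92)],T[2]-.033+.006)
rel=(p-T)@Rt;print('edge in tool',rel, 'cover centre x off',rel[:,0].mean()-.088,'y',rel[:,1].mean())
yaw=-12.8;a=np.radians(yaw);X=np.array([np.cos(a),np.sin(a),0]);Rg=down(yaw-0.0)
pin=np.array([.5107,-.0581,0]);np.savez('pin.npz',pin=pin,X=X)
manip.reach([pin[0],pin[1],.13],Rg)
manip.line_to([pin[0],pin[1],.092],max_speed=.1);manip.wait(.1)
f0=manip.observe()['ft_force'];print('tare',f0)
for z in np.arange(.089,.0755,-.001):
    manip.line_to([pin[0],pin[1],z],max_speed=.03)
    o=manip.observe();f=o['ft_force']-f0;print(round(z,4),o['position'].round(4),f.round(2),o['torque'].round(2),round(o['t'],2))
    if f[2]>3:break
np.savez('f0.npz',f0=f0)
```

```text
edge in tool [[ 0.08671424 -0.05633258  0.02708592]
 [ 0.08663276  0.05742791  0.02732281]] cover centre x off -0.001326498291769368 y 0.000547667590025263
tare [ 0.44097704 -0.24123562 -1.68129574]
0.089 [ 0.5107 -0.0581  0.0891] [-0.13 -0.38 -0.47] [0.01 0.07 0.06] 19.11
0.088 [ 0.5107 -0.0581  0.088 ] [ 0.17  0.51 -1.07] [ 0.01 -0.01  0.01] 19.36
0.087 [ 0.5107 -0.0581  0.0869] [-0.49 -0.09 -0.35] [ 0.01 -0.05  0.02] 19.61
0.086 [ 0.5106 -0.0581  0.0859] [-1.02  0.54 -0.05] [ 0.05  0.02 -0.02] 19.86
0.085 [ 0.5107 -0.0581  0.0849] [-0.39  0.78  0.04] [ 0.01 -0.03  0.02] 20.11
0.084 [ 0.5106 -0.0581  0.0839] [-0.53  0.2  -1.03] [ 0.04 -0.07  0.  ] 20.36
0.083 [ 0.5106 -0.0581  0.0829] [-0.44  0.35 -0.84] [-0.01 -0.04  0.01] 20.61
0.082 [ 0.5107 -0.0581  0.0819] [-0.43 -0.03 -0.57] [-0.01 -0.01 -0.01] 20.86
0.081 [ 0.5108 -0.0582  0.081 ] [-0.01 -0.04 -0.69] [-0.04 -0.1  -0.02] 21.11
0.08 [ 0.5109 -0.0582  0.0801] [0.84 0.59 0.16] [-0.16 -0.22  0.  ] 21.36
0.079 [ 0.5109 -0.0582  0.079 ] [ 1.94 -1.08 -1.33] [-0.18 -0.31  0.  ] 21.61
0.078 [ 0.5109 -0.0582  0.0781] [ 1.76 -0.34 -0.96] [-0.33 -0.43 -0.01] 21.86
0.077 [ 0.5108 -0.0582  0.0771] [ 1.85 -0.85  0.33] [-0.34 -0.48 -0.02] 22.11
0.076 [ 0.5108 -0.0582  0.076 ] [ 2.54 -2.86  0.39] [-0.36 -0.64 -0.06] 22.36
```

The cover has dropped over the pin: its underside is about 43 mm up with no upward force, well below the tip at 52 mm. There is a small side load, so I'll ease sideways with it and press down against the spring.

Run:
```python
from h import *
from bench import manip,snapshot
f0=np.load('f0.npz')['f0'];p=np.load('pin.npz')['pin'].copy()
z=.076
while z>.0635:
    o=manip.observe();f=o['ft_force']-f0
    print(round(z,4),o['position'].round(4),f.round(2),o['torque'].round(2),round(o['t'],2))
    if f[2]>17: break
    p[:2]+=np.clip(f[:2]*.0001,-.0003,.0003)
    z-=.001 if z>.0685 else .0005
    manip.line_to([p[0],p[1],z],max_speed=.03)
np.savez('end.npz',p=p,z=z)
manip.wait(.3);o=manip.observe();print(o['position'],o['ft_force']-f0,o['width'],o['grasp_force'],p)
s=snapshot('scene');t=snapshot('wrist')
cv2.imwrite('pics/fin.png',np.vstack([cv2.resize(s['frame'][140:300,130:410,::-1],(560,320)),cv2.resize(t['frame'][:,:,::-1],(373,280)).copy() if 0 else np.pad(cv2.resize(t['frame'][:,:,::-1],(373,280)),((0,0),(0,187),(0,0)))]))
```

```text
0.076 [ 0.5108 -0.0582  0.076 ] [ 2.54 -2.86  0.39] [-0.36 -0.64 -0.06] 22.36
0.075 [ 0.5109 -0.0583  0.0748] [ 2.68 -1.86  0.11] [-0.32 -0.42 -0.03] 22.61
0.074 [ 0.5109 -0.0584  0.0736] [ 0.58 -0.19 -0.59] [-0.09 -0.22  0.02] 22.86
0.073 [ 0.511  -0.0584  0.0731] [-2.43 -0.26  3.46] [ 0.04  0.38 -0.04] 23.11
0.072 [ 0.511  -0.0585  0.0721] [-3.68  1.38  4.9 ] [0.19 0.35 0.02] 23.36
0.071 [ 0.5109 -0.0584  0.0712] [-0.2   0.99  5.82] [ 0.19  0.24 -0.03] 23.61
0.07 [ 0.511  -0.0584  0.0702] [-1.13  1.36  6.54] [0.08 0.25 0.04] 23.86
0.069 [ 0.511  -0.0584  0.0693] [-0.42  1.01  6.87] [ 0.   0.2 -0. ] 24.11
0.068 [ 0.5109 -0.0584  0.0685] [-1.25  0.02  7.59] [-0.02  0.23  0.01] 24.36
0.0675 [ 0.5109 -0.0584  0.0681] [-2.1  -0.27  7.61] [-0.06  0.21  0.01] 24.61
0.067 [ 0.5109 -0.0584  0.0677] [-1.01  0.32  7.95] [-0.02  0.13  0.01] 24.86
0.0665 [ 0.5109 -0.0584  0.0675] [-0.38  0.51  9.53] [-0.01  0.27  0.01] 25.11
0.066 [ 0.5109 -0.0584  0.0675] [-2.85  0.23 12.15] [0.01 0.57 0.01] 25.36
0.0655 [ 0.511  -0.0584  0.0675] [-4.17  0.88 15.46] [ 0.09  0.6  -0.01] 25.61
0.065 [ 0.511  -0.0584  0.0675] [-3.06  0.11 18.39] [0.06 0.77 0.03] 25.86
[ 0.51095633 -0.05843732  0.06746641] [-3.40423882  0.8636599  17.44861694] 0.3424660460311594 81.61533320322633 [ 0.50950346 -0.05797601  0.        ]
```

View pics/fin.png

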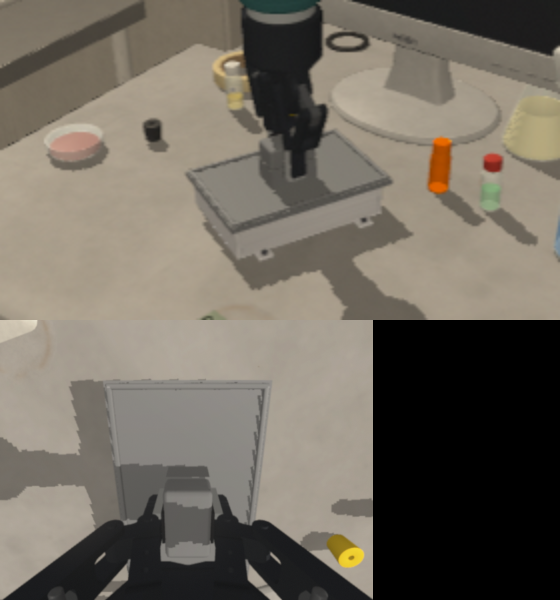

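The cover stopped hard after 6 mm of travel on the sprung seat, underside at about 34 mm, and looks flat on the rim in the picture. Both vials and the dish are undisturbed. I'll take out the sideways command offset, keep a firm press and hand in.

Run:
```python
from h import *
from bench import manip,job
f0=np.load('f0.npz')['f0']
manip.line_to([.5109,-.0584,.0642],down(-12.8),max_speed=.03);manip.wait(.4)
o=manip.observe();print(o['t'],o['position'],o['ft_force']-f0,o['torque'],o['grasp_force'])
print(job.job_done())
```

```text
26.9083 [ 0.51103178 -0.05844232  0.06745033] [-17.18761941   2.07750094  30.38037433] [ 0.43335493  2.49505247 -0.05193026] 83.21947954595089
the job is handed in; nothing more can be done
None
```

I handed the job in at about 27 s of the 64 s allowed, with the cover over the pin, pressed onto the rim at about 30 N and still held by the knob; the two brown stoppers are in the end bays, the third stopper, vials and dish look untouched, and no verdict came back; my last correction raised the side force to about 17 N instead of relaxing it.

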